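Load the sample holders on the transport rail, pin them and close the transport lock

TASK

Get the samples ready for transport: slide the rail's lock fully open to its end stop, set every fork-shaped sample holder that is on the bench down over a lug of its own (any lug), and push one headed pin through each holder and its lug from the lock side until the pin's head is fully home. Then slide the lock back to its closed end stop so that its tabs stand behind the pin heads. A spare pin may stay on the bench; do not push the other things there out of place.

Things in the scene. Friction and masses are not known exactly. Their poses are not given: they have to be found in the camera images.
- rail: transport rail, fixed during the run: aluminium plate 116 (x) x 370 (y) x 12 mm with three upright steel lugs in a row along y and a lock slide on the robot's side; origin under the plate's centre, x away from the robot, y left, z up. Lugs: 10 mm thick (x), 26 mm wide (y), tops 51 mm above the bench, a 14 mm hole along x in each
- station_1 (a point): centre of the right-hand lug's hole (rail frame: x 22, y -110 mm), axes as the rail's, 38 mm above the bench. A holder is on when its slot straddles the lug, its x along the rail's x (either way round), its origin 26 mm straight below this point (on the plate). Ribs 6 mm high flank the 34 mm wide holder in y, 2.5 mm clear on each side
- station_2 (a point): centre of the middle lug's hole (rail frame: x 22, y -20 mm), axes as the rail's, 38 mm above the bench. Pins go in towards the rail's +x. A seated pin's shoulder touches the holder's near leg, 19 mm to the -x side of this point; its head reaches to 47 mm
- station_3 (a point): centre of the left-hand lug's hole (rail frame: x 22, y +70 mm), axes as the rail's, 38 mm above the bench. Otherwise as the other two; any lug may be used
- lock (a joint): lock slide's position along the rail's +y, m: 0 = closed stop (three tabs stand before the lug holes, 4 mm behind seated heads, and bar the way to pins), 0.045 = open stop (tabs midway between lugs). Stays where left; friction 2 N. Tabs: rail x -35 to -29 mm, 14 mm wide in y, tops 42 mm above the bench
- lock_knob (a point): top centre, 55 mm above the bench, of the lock slide's black upright knob, a cylinder 17 mm across, free to grip down to 27 mm above the bench; moves with the slide (rail frame: x -36 mm, y 125 mm + joint value)
- holder_1: one of 2 or 3 like aluminium sample holders, 38 (x) x 34 (y) x 62 mm tall, standing on two legs 12 mm thick in x, copper disc on top; origin under its centre. Slot 14 mm wide between the legs, open along y, from the underside up to 42 mm; solid grip block from 42 to 58 mm, all of the 38 x 34. 11.5 mm hole along x through both legs, 26 mm up. Same after a half turn. About 0.16 kg
- holder_2: one of 2 or 3 like aluminium sample holders, 38 (x) x 34 (y) x 62 mm tall, standing on two legs 12 mm thick in x, copper disc on top; origin under its centre. Slot 14 mm wide between the legs, open along y, from the underside up to 42 mm; solid grip block from 42 to 58 mm, all of the 38 x 34. 11.5 mm hole along x through both legs, 26 mm up. Same after a half turn. About 0.16 kg
- holder_3: one of 2 or 3 like aluminium sample holders, 38 (x) x 34 (y) x 62 mm tall, standing on two legs 12 mm thick in x, copper disc on top; origin under its centre. Slot 14 mm wide between the legs, open along y, from the underside up to 42 mm; solid grip block from 42 to 58 mm, all of the 38 x 34. 11.5 mm hole along x through both legs, 26 mm up. Same after a half turn. About 0.16 kg
- pin_1: one of 3 like steel pins lying level: square head 28 mm long, 18 x 18 mm, and round shank 9 mm thick, 48 mm long, round nose; about 0.06 kg. Origin on its axis at the shoulder between head and shank; x points to the nose (head from x = -28 to 0 mm). It lies on any of the head's four flats, axis 9 mm above the bench
- pin_2: one of 3 like steel pins lying level: square head 28 mm long, 18 x 18 mm, and round shank 9 mm thick, 48 mm long, round nose; about 0.06 kg. Origin on its axis at the shoulder between head and shank; x points to the nose (head from x = -28 to 0 mm). It lies on any of the head's four flats, axis 9 mm above the bench
- pin_3: one of 3 like steel pins lying level: square head 28 mm long, 18 x 18 mm, and round shank 9 mm thick, 48 mm long, round nose; about 0.06 kg. Origin on its axis at the shoulder between head and shank; x points to the nose (head from x = -28 to 0 mm). It lies on any of the head's four flats, axis 9 mm above the bench
- holder_1_hole (a point): point in holder_1's slot on the axis of its holes, midway between the legs, 26 mm above its underside; it comes to the lug hole's centre when the holder is on
- holder_2_hole (a point): point in holder_2's slot on the axis of its holes, midway between the legs, 26 mm above its underside; it comes to the lug hole's centre when the holder is on
- holder_3_hole (a point): point in holder_3's slot on the axis of its holes, midway between the legs, 26 mm above its underside; it comes to the lug hole's centre when the holder is on
- pin_1_mid (a point): point on pin_1's axis, 19 mm from the shoulder towards the nose; it comes to the middle of holder and lug when the pin is seated
- pin_2_mid (a point): point on pin_2's axis, 19 mm from the shoulder towards the nose; it comes to the middle of holder and lug when the pin is seated
- pin_3_mid (a point): point on pin_3's axis, 19 mm from the shoulder towards the nose; it comes to the middle of holder and lug when the pin is seated
- kf_centering_ring: bystander: flat centering ring, 42 mm across, 8 mm thick, origin under its centre
- vial_2: bystander: glass vial 19 mm across, 58 mm tall, upright, origin under its centre
Not all that is in view belongs to the job. What is shaped like the pin_1 but red is not meant.

How it is judged:
By the outcome, as a careful person would: the job done as asked, in the order asked, and still so for the second after the job is handed in, with the robot touching nothing.
Of holder_1, holder_2, holder_3 only 2 to 3 are there at a start; the rules pass over those that are not, and their reading is None.
At some moment in a run one of pin_1, pin_2, pin_3 may be knocked a few centimetres aside while the robot is not near it.
It also fails if it takes over 210 s, if anything falls off the work surface, if the arm or the gripper's body presses on something with over 40 N, if the wrist force passes 120 N, or if a joint passes its speed limit or range.

ROBOT

A 7-joint arm with a two-finger parallel gripper is mounted at the origin on a cart in front of the work surface, level with it; the furniture and walls round the work are solid. World frame = base frame: x ahead of the robot, y to its left, z up, the work surface at z = 0. Lengths are in m, angles in degrees, forces in N, time in s.
With the tool pointing down it reaches from about 0.4 to 0.85 m from the base axis. Payload 4.5 kg.
Tool frame: the origin (TCP) lies midway between the tips of the shut fingers; the grasp point (between the pads) lies 19 mm behind it; x points along the fingers, y is the direction in which the jaws open and shut, and the axes are right-handed (so a half turn about x gives the same grasp; the last joint's range is limited). The gripper opens to 88 mm and grips with 3 to 60 N. Pads are 18 mm wide; open, the fingers measure 123 mm over their backs; the gripper's body (75 mm by 187 mm) begins 45 mm behind the grasp point.
Start: joints at [71.322, 39.483, -11.15, 89.685, 9.013, 51.709, -12.324], TCP at [0.22, -0.585, 0.239] pointing down, gripper open.
Joint ranges: [-172.22, 172.22], [-26.19, 119.32], [-84.43, 86.54], [7.71, 146.69], [-57.33, 237.33], [2.42, 119.75], [-152.13, 152.13]. Speed limits (degrees/s): [147.25, 147.25, 180, 180, 180, 180, 180].

INTERFACE

Orientations are given as [roll, pitch, yaw] about the fixed x, y, z axes, in that order (R = Rz(yaw) Ry(pitch) Rx(roll)).
In Python, from rig import move_ptp, servo_line, set_joints, set_gripper, dwell, solve_ik, state, snapshot, PlanningError, finish_job gives the robot as it stands. Calls block until the motion is done:
- move_ptp(position, orientation): joint-space move of the TCP to a pose.
- servo_line(position, ori=None, velocity=0.15, guard=None): straight line of the TCP; ori=None keeps the orientation; velocity is the mean speed in m/s. With guard (N) it stops when the force on the tool has changed by that much, and returns True; else False.
- set_joints(angles): joint-space move.
- set_gripper(opening, effort=None): finger opening in m; effort is the grip in N (None keeps the last); returns when the fingers have stopped.
- dwell(seconds).
- solve_ik(position, orientation): joint angles nearest the present ones, or None.
- state(): the state.
- snapshot(name): name is "scene" or "side" or "wrist"; returns a dict with "pixels" (420x560x3 uint8, blue, green, red), "depth" (420x560 float32, m along the optical axis (not along the pixel's ray), 0 where there is no reading), "vertical_fov" (degrees; the focal length in pixels is half the picture's height over the tangent of half this angle, whatever the lens; pixels are square), "cx", "cy" (the principal point, pixels), "D" ([k1, k2, p1, p2, k3] as OpenCV has them; the pictures are not rectified), "xyz" and "orientation" of the camera in the world; the wrist camera has in their place "T_tool_cam" (4x4, takes a point from camera to tool coordinates, whose origin is the TCP and whose axes are the tool frame's). Camera axes: x right, y down, z forward; pixel columns grow to the right and rows downward; lengths in m; the calibration is good to about 2 mm. A picture is of the moment at which its call begins: read the wrist's pose just before it.
A pose or a line that the arm cannot do raises PlanningError and nothing moves.
- finish_job(): hands the job in, once; it reports no verdict.
The state is a dict: "t": time; "q": joint angles; "qvel": joint speeds; "tau": joint torques, N m; "tool_pos": TCP position; "orientation": TCP orientation; "contact_force": force on the tool from outside, world axes, zero at the start; "moment": the same for the moment, N m; "grip_width": finger opening in m.
Only numpy, scipy, OpenCV 4.12 (cv2) and the standard library are available. Lean on these libraries where they do the work, as an engineer would, in place of code of your own. Each camera call takes 0.05 s, during which the arm holds its last target.

## Working session

There is one attempt and no reset: what is moved stays moved. The work goes in short steps, each a Python script; the robot and the scene stay as the last script left them, time stands still between calls to the robot, and variables do not carry over. Pictures are saved under pics/ and viewed, and the job is handed in when it is done.

```bash
ls; mkdir -p pics
python3 - <<'E'
from rig import *
import cv2
print(state())
for n in("scene","side","wrist"):
    s=snapshot(n); cv2.imwrite(f"pics/{n}0.png",s["pixels"])
    print(n,{k:v for k,v in s.items() if k not in("pixels","depth")})
E
```

```text
pics
{'t': 0.0, 'q': array([ 71.32180314,  39.53215103, -11.14731327,  89.74365916,
         9.01408176,  51.71060274, -12.32262328]), 'qvel': array([-0.02442629,  0.03464569,  0.04270473,  0.05957147,  0.04903652,
        0.02007071,  0.02398459]), 'tau': array([ 6.61374506e-04, -5.27562511e+01, -1.26655418e+00, -1.53426164e+01,
       -5.26280247e-02,  6.29449802e-03,  1.75755767e-04]), 'tool_pos': array([ 0.21980007, -0.58440529,  0.23792803]), 'orientation': array([-85.95167053,  89.89579597, 114.67232523]), 'contact_force': array([-0.79520585, -1.09091996, -0.53498587]), 'moment': array([ 0.02388231,  0.0062855 , -0.00997571]), 'grip_width': 0.08822868561289841}
scene {'vertical_fov': 47.472937141040894, 'cx': 281.1158353002868, 'cy': 210.94261513278548, 'D': array([-0.09701066,  0.        ,  0.        ,  0.        ,  0.        ]), 'xyz': array([-0.29864359,  0.89054435,  0.67404577]), 'orientation': array([-116.59323772,   -0.58473798, -135.22348481])}
side {'vertical_fov': 50.851311869964206, 'cx': 284.0886680906162, 'cy': 203.7970563272769, 'D': array([-0.06323279,  0.        ,  0.        ,  0.        ,  0.        ]), 'xyz': array([ 0.22049966, -1.04112122,  0.8307082 ]), 'orientation': array([-1.23759680e+02, -3.46752784e-02, -1.75534362e+01])}
wrist {'vertical_fov': 59.887040924400054, 'cx': 285.876857869484, 'cy': 209.93580712700643, 'D': array([-0.05113364,  0.        ,  0.        ,  0.        ,  0.        ]), 'T_tool_cam': array([[ 8.69372935e-04, -2.58467803e-01,  9.66019482e-01,
        -1.47024419e-01],
       [ 9.99999550e-01,  5.91460242e-04, -7.41702551e-04,
         3.17603444e-04],
       [-3.79655888e-04,  9.66019692e-01,  2.58468201e-01,
        -6.59284308e-02],
       [ 0.00000000e+00,  0.00000000e+00,  0.00000000e+00,
         1.00000000e+00]])}
```

View pics/scene0.png

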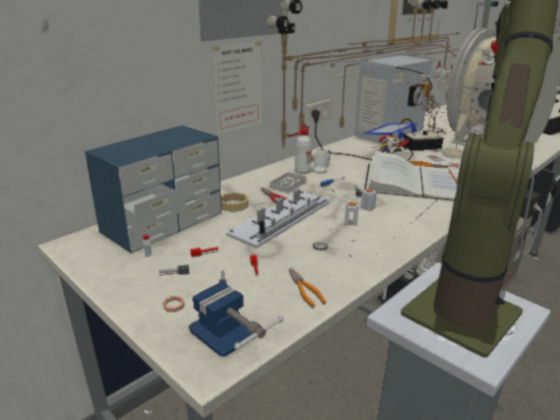

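View pics/side0.png

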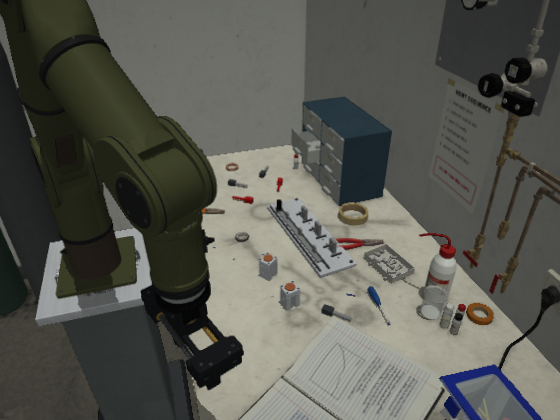

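View pics/wrist0.png

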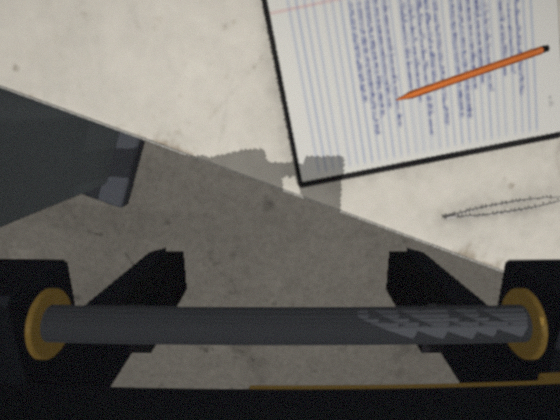

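```bash
cat > h.py <<'E'
from rig import *
import numpy as np, cv2
from scipy.spatial.transform import Rotation as Rot
def R_(o): return Rot.from_euler('xyz',o,degrees=True).as_matrix()
def grab(n,save=None):
    st=state(); s=snapshot(n)
    f=210/np.tan(np.radians(s["vertical_fov"]/2))
    K=np.array([[f,0,s["cx"]],[0,f,s["cy"]],[0,0,1.]])
    T=np.eye(4)
    if n=="wrist":
        A=np.eye(4);A[:3,:3]=R_(st["orientation"]);A[:3,3]=st["tool_pos"];T=A@s["T_tool_cam"]
    else:
        T[:3,:3]=R_(s["orientation"]);T[:3,3]=s["xyz"]
    d=dict(img=s["pixels"],depth=s["depth"],K=K,D=np.array(s["D"]),T=T)
    if save:
        cv2.imwrite(f"pics/{save}.png",s["pixels"]); np.savez(f"pics/{save}.npz",**d)
    return d
def load(n): return dict(np.load(f"pics/{n}.npz"))
def ray(d,px):
    p=cv2.undistortPoints(np.array(px,float).reshape(-1,1,2),d["K"],d["D"]).reshape(-1,2)
    return np.c_[p,np.ones(len(p))]@d["T"][:3,:3].T
def at_z(d,px,z):
    r=ray(d,px);c=d["T"][:3,3]
    return c+r*((z-c[2])/r[:,2])[:,None]
def at_depth(d,px):
    r=ray(d,px);c=d["T"][:3,3]
    z=np.array([d["depth"][int(round(v)),int(round(u))] for u,v in np.array(px).reshape(-1,2)])
    return c+r*z[:,None]
def proj(d,P):
    P=np.array(P,float).reshape(-1,3)
    Q=(P-d["T"][:3,3])@d["T"][:3,:3]
    return cv2.projectPoints(Q,np.zeros(3),np.zeros(3),d["K"],d["D"])[0].reshape(-1,2)
def crop(d,x0,y0,x1,y1,k,save):
    cv2.imwrite(f"pics/{save}.png",cv2.resize(d["img"][y0:y1,x0:x1],None,fx=k,fy=k,interpolation=cv2.INTER_CUBIC))
def down(yaw):
    # tool x down, tool y (jaws) at angle yaw from world x
    y=np.array([np.cos(np.radians(yaw)),np.sin(np.radians(yaw)),0]);x=np.array([0,0,-1.])
    return Rot.from_matrix(np.c_[x,y,np.cross(x,y)]).as_euler('xyz',degrees=True)
E
python3 - <<'E'
from h import *
d=grab("side","side1"); crop(d,190,140,390,290,4,"c1"); crop(d,230,240,390,340,5,"c2")
print(at_depth(d,[(267,259),(290,287),(237,183),(264,171),(330,311),(280,203),(354,268),(241,237)]).round(3))
E
```

```text
[[ 0.446 -0.179  0.06 ]
 [ 0.472 -0.297  0.061]
 [ 0.469  0.3    0.015]
 [ 0.582  0.346  0.02 ]
 [ 0.553 -0.363  0.017]
 [ 0.563  0.083  0.048]
 [ 0.683 -0.225  0.003]
 [ 0.415  0.006  0.003]]
```

View pics/c1.png

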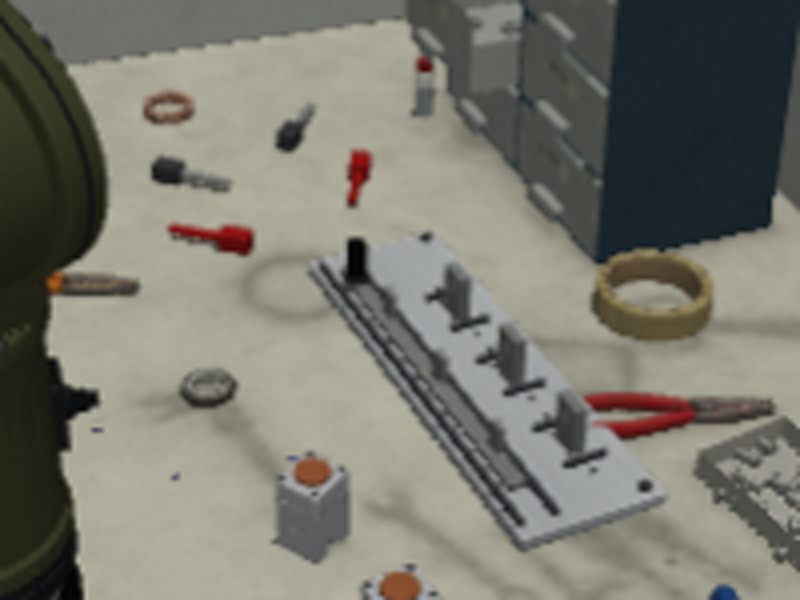

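View pics/c2.png

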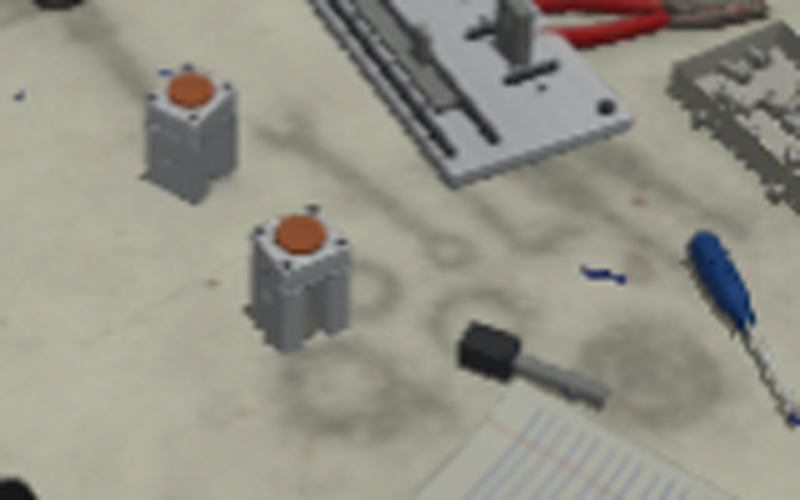

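Run:
```python
from h import *
for i,(p) in enumerate([(0.5,-0.25,0.25),(0.56,-0.02,0.28),(0.5,0.27,0.28)]):
    move_ptp(p,down(90)); grab("wrist",f"w{i}"); print(state()["t"],state()["q"].round(0))
d=load("w0")
```

```text
1.8583 [ 52.  42. -54.  99.  39.  59.  74.]
2.8583 [ 28.  40. -53.  97.  35.  62.  53.]
4.0417 [ -4.  40. -51.  96.  34.  62.  24.]<sys>:0: UserWarning: Gimbal lock detected. Setting third angle to zero since it is not possible to uniquely determine all angles.
```

View pics/w0.png

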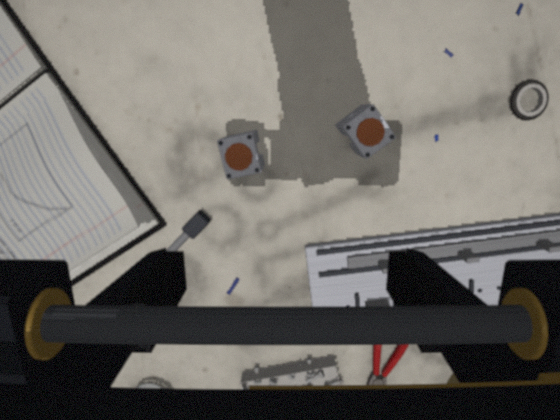

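View pics/w1.png

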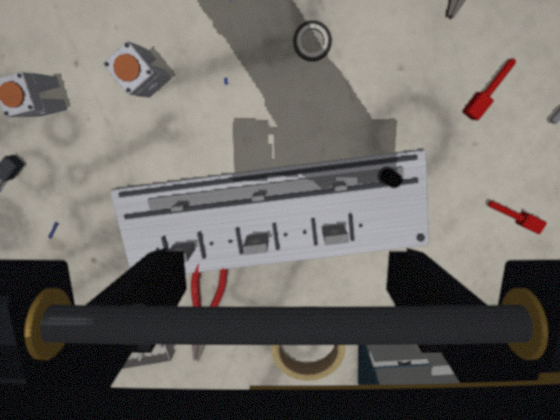

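View pics/w2.png

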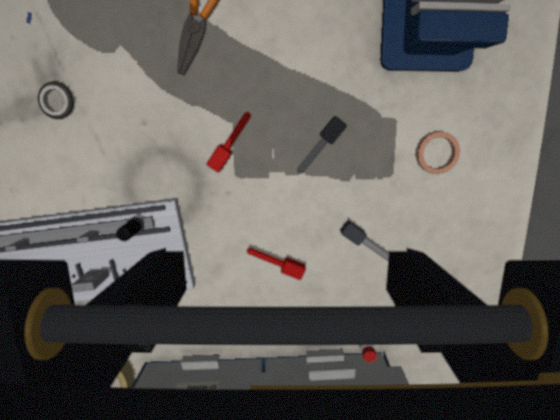

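Run:
```python
from h import *
d=load("w1"); crop(d,100,140,270,267,4.7,"c3"); crop(d,270,130,440,257,4.7,"c4"); crop(d,0,20,200,140,4,"c5")
d=load("w0"); crop(d,160,90,420,260,3,"c6"); d=load("w2"); crop(d,280,100,420,270,3.5,"c7")
```

```text
(no output)
```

View pics/c3.png

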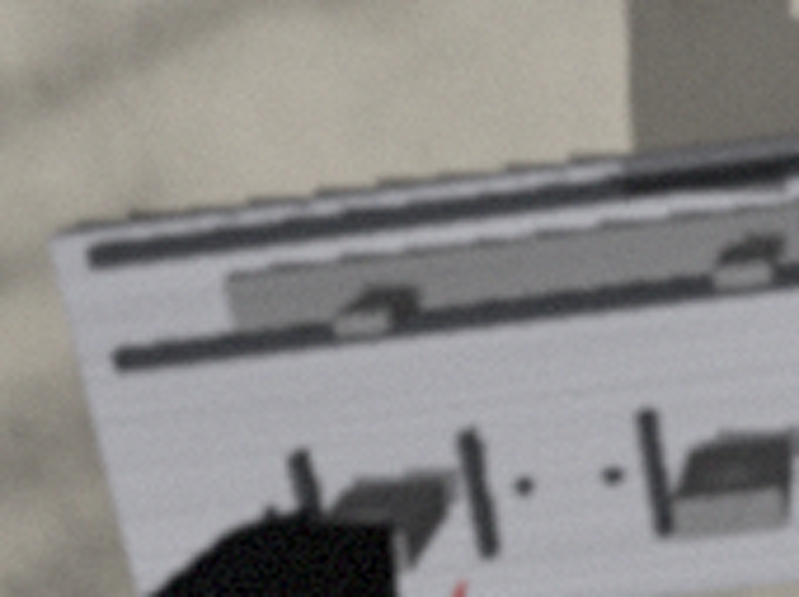

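View pics/c4.png

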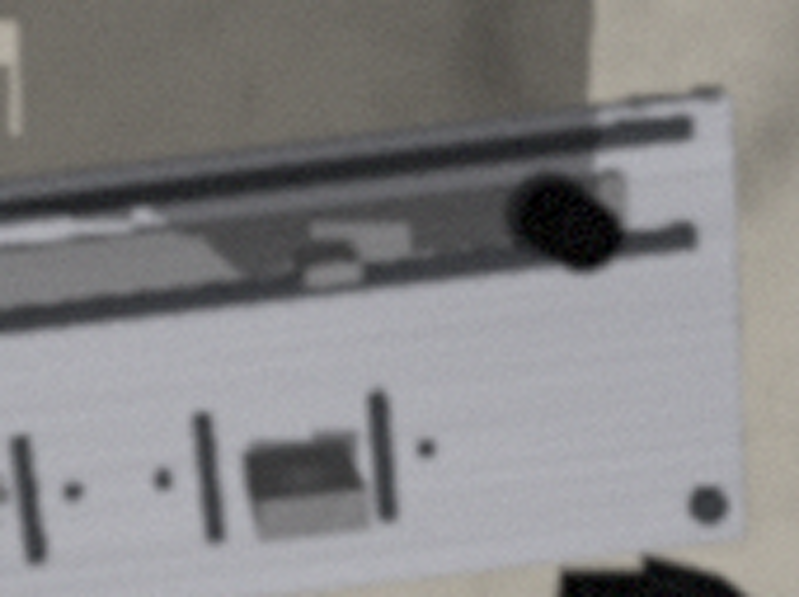

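View pics/c5.png

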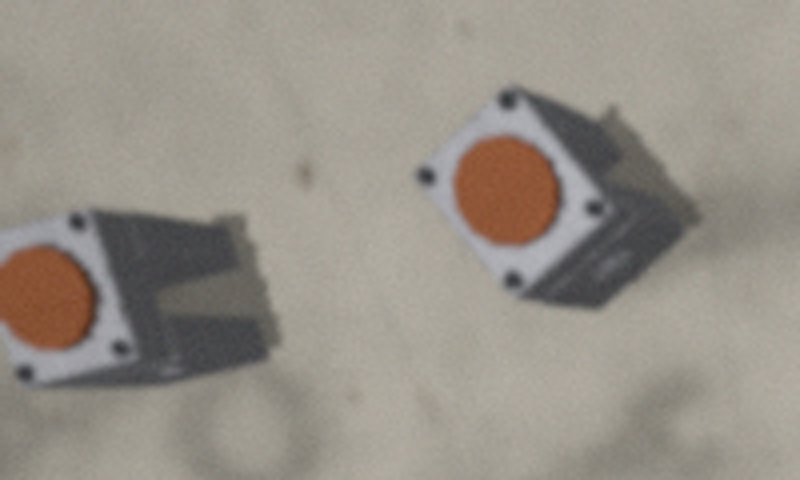

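View pics/c6.png

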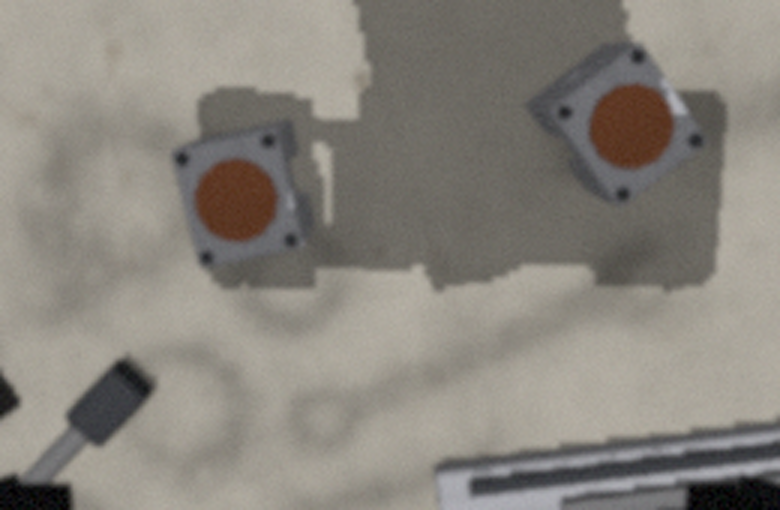

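View pics/c7.png

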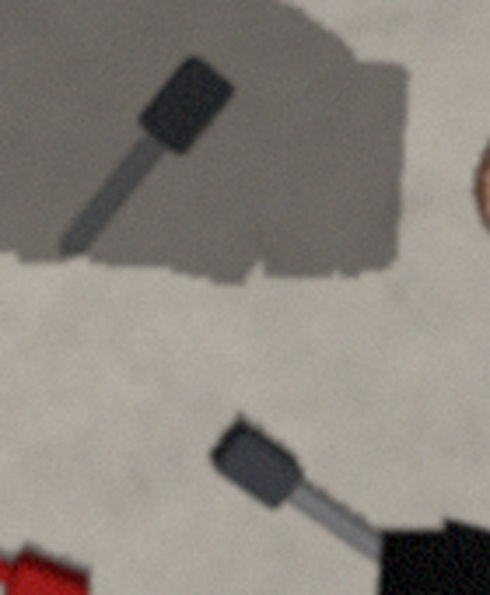

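Run:
```python
from h import *
d=load("w1")
c3=lambda p:(np.array(p)+.5)/4.7-.5+[100,140]
c4=lambda p:(np.array(p)+.5)/4.7-.5+[270,130]
pl=at_z(d,[c3((52,238)),c4((725,97)),c4((742,540))],.012); print(pl.round(4), np.linalg.norm(pl[1]-pl[0]),np.linalg.norm(pl[2]-pl[1]))
e=pl[1]-pl[0]; yaw=np.degrees(np.arctan2(-e[0],e[1])); print("yaw",yaw)
t3=at_z(d,[c4(p) for p in[(250,502),(362,490),(372,528),(262,542)]],.051)
t2=at_z(d,[c3(p) for p in[(672,497),(788,487),(792,522),(675,535)]],.051)
print(t3.mean(0),t2.mean(0)); 
for t in(t3,t2): print([np.linalg.norm(t[i]-t[i-1]).round(4) for i in range(4)])
e=t3.mean(0)-t2.mean(0);print("lug sep",np.linalg.norm(e),"yaw",np.degrees(np.arctan2(-e[0],e[1])))
print("knob",at_z(d,[c4((585,236))],.055), "depth",at_depth(d,[c4((585,236))]))
# ribs
c=lambda ps,f:at_z(d,[f(p) for p in ps],.018)
print("ribs",c([(648,410),(663,535)],c3), c([(22,437),(36,562),(202,412),(215,542),(377,392),(388,520)],c4))
def R(y): y=np.radians(y);return np.array([[np.cos(y),-np.sin(y)],[np.sin(y),np.cos(y)]])
for th in(yaw,):
    o=pl[:2,:2].mean(0)+R(th)@[.058,0]; print("origin(plate)",o)
    for n,p in(("s1",(22,-110)),("s2",(22,-20)),("s3",(22,70)),("knob",(-36,125))): print(n,(o+R(th)@(np.array(p)/1e3)).round(4))
# holders
w=load("w0"); c6=lambda p:(np.array(p)+.5)/3-.5+[160,90]
for nm,s in(("R",[(181,158),(268,140),(291,240),(206,258)]),("L",[(565,111),(637,55),(696,140),(622,194)])):
    q=at_z(w,[c6(p) for p in s],.058); print(nm,q.mean(0),[np.linalg.norm(q[i]-q[i-1]).round(4) for i in range(4)])
    for i in(1,2): e=q[i]-q[i-1];print("  edge dir",np.degrees(np.arctan2(e[1],e[0])))
print("disc",at_z(w,[c6((236,200)),c6((631,126))],.062))
# pins
hA=at_z(w,[c6(p) for p in[(70,415),(103,443),(155,383),(122,357)]],.018)
print("pinA head",hA.mean(0))
v=load("w2");c7=lambda p:(np.array(p)+.5)/3.5-.5+[280,100]
for s in([(138,118),(178,155),(235,90),(195,57)],[(210,457),(275,507),(302,465),(243,418)]): print("head",at_z(v,[c7(p) for p in s],.018).mean(0))
print("nose B",at_z(v,[c7((72,245)),c7((158,143))],.009))
```

```text
[[ 0.5798 -0.2289  0.012 ]
 [ 0.5344  0.1339  0.012 ]
 [ 0.6482  0.1492  0.012 ]] 0.36568795476761085 0.11485796651306922
yaw 7.142009473507013
[0.6271165  0.03141591 0.051     ] [ 0.6372317  -0.05676835  0.051     ]
[np.float64(0.0103), np.float64(0.026), np.float64(0.0097), np.float64(0.0258)]
[np.float64(0.0095), np.float64(0.0272), np.float64(0.0087), np.float64(0.0277)]
lug sep 0.08876250156398932 yaw 6.543534364979581
knob [[0.5606883  0.08920493 0.055     ]] depth [[0.56059576 0.08905154 0.05551054]]
ribs [[ 0.62310146 -0.08007745  0.018     ]
 [ 0.65657841 -0.07751105  0.018     ]] [[ 0.61795617 -0.03672386  0.018     ]
 [ 0.65118413 -0.03352861  0.018     ]
 [ 0.61157602  0.00801906  0.018     ]
 [ 0.64588737  0.01189255  0.018     ]
 [ 0.60652906  0.05131966  0.018     ]
 [ 0.64012591  0.05557581  0.018     ]]
origin(plate) [ 0.61465565 -0.04029715]
s1 [ 0.6502 -0.1467]
s2 [ 0.639  -0.0574]
s3 [0.6278 0.0319]
knob [0.5634 0.0793]
R [ 0.47193493 -0.29530583  0.058     ] [np.float64(0.0317), np.float64(0.0274), np.float64(0.0314), np.float64(0.0274)]
  edge dir 101.16101256141583
  edge dir 11.665759673305672
L [ 0.44960973 -0.17468685  0.058     ] [np.float64(0.0313), np.float64(0.0268), np.float64(0.0318), np.float64(0.0275)]
  edge dir 128.13700893982082
  edge dir 37.81132501473497
disc [[ 0.47161423 -0.29494388  0.062     ]
 [ 0.44956262 -0.17532552  0.062     ]]
pinA head [ 0.54875765 -0.34824719  0.018     ]
head [0.45324122 0.31910497 0.018     ]
head [0.57118972 0.3467004  0.018     ]
nose B [[0.4987971  0.2838052  0.009     ]
 [0.46564563 0.31137371 0.009     ]]
```

```bash
cat >> h.py <<'E'
RY=7.1
def rdir(dx,dy,th=RY):
    t=np.radians(th); return np.array([np.cos(t)*dx-np.sin(t)*dy,np.sin(t)*dx+np.cos(t)*dy,0])
def st(msg=""):
    s=state(); print(msg,"t",s["t"].__round__(2),"p",s["tool_pos"].round(4),"F",s["contact_force"].round(1),"g",round(s["grip_width"],4)); return s
E
python3 -W ignore - <<'E'
from h import *
o=down(90+RY); k=np.array([.5607,.0892,.033])
set_gripper(.05)
move_ptp(k+[0,0,.09],o); servo_line(k,o,.1,guard=15); st("down")
set_gripper(.0,20); s=st("grip")
g=servo_line(s["tool_pos"]+rdir(0,.06),o,.05,guard=15); s=st(f"open {g}")
grab("side","sd2")
E
```

```text
down t 6.78 p [0.5611 0.0895 0.0335] F [ 0.3 -0.7  0.4] g 0.0499
grip t 7.38 p [0.5608 0.0893 0.0331] F [-0.2  1.2  0.9] g 0.0164
open True t 8.17 p [0.5564 0.1241 0.033 ] F [-0.  -1.8  5.6] g 0.016
```

```bash
python3 -W ignore - <<'E'
from h import *
o=down(90+RY); s=st()
g=servo_line(s["tool_pos"]+rdir(0,.012),o,.03,guard=22); s=st(f"open {g}"); dwell(.2); s=st()
np.save("knob_open.npy",s["tool_pos"])
set_gripper(.05); p=s["tool_pos"]
servo_line([p[0],p[1],.14],o,.2)
# look at lugs from nearby: s1/s2
move_ptp([.60,-.02,.22],o); grab("wrist","w3")
move_ptp([.60,-.14,.22],o); grab("wrist","w4"); st()
d=load("w3")
E
```

```text
t 8.22 p [0.5564 0.1241 0.033 ] F [-0.2 -0.1  5.5] g 0.0166
open True t 8.64 p [0.5564 0.1239 0.0329] F [-0.6 -1.4  5.7] g 0.0163
 t 8.84 p [0.5564 0.1239 0.0329] F [-0.7 -0.9  5.3] g 0.0161
 t 11.55 p [ 0.5999 -0.1373  0.2197] F [-0.1  0.3  0.1] g 0.0499
```

View pics/w3.png

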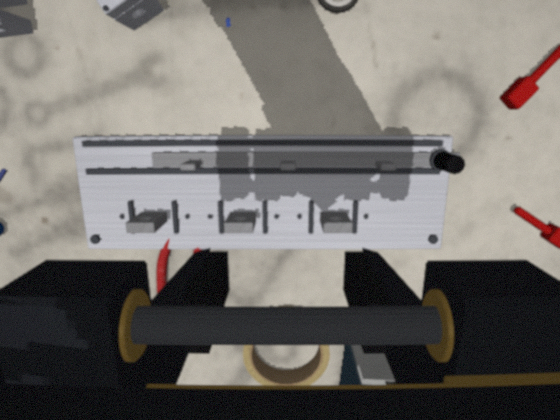

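View pics/w4.png

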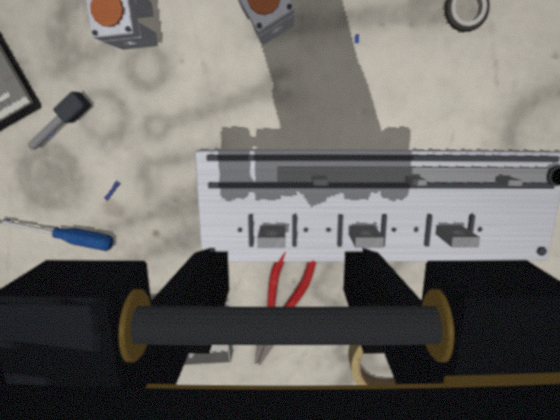

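Run:
```python
from h import *
d=load("w3"); a=d["img"][190:255,110:260]; b=d["img"][190:255,240:390]
e=load("w4"); c=e["img"][205:270,220:370]; g=e["img"][205:270,310:460]
im=np.vstack([np.hstack([a,b]),np.hstack([c,g])])
cv2.imwrite("pics/c8.png",cv2.resize(im,None,fx=2.66,fy=4,interpolation=cv2.INTER_CUBIC))
cv2.imwrite("pics/c9.png",cv2.resize(np.vstack([b,c]),None,fx=5.3,fy=4.6,interpolation=cv2.INTER_CUBIC))
```

```text
(no output)
```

View pics/c9.png

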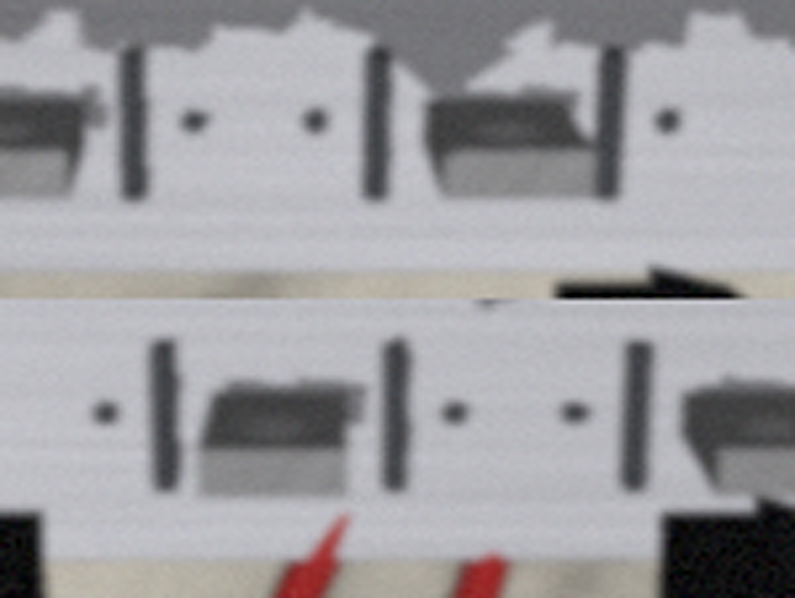

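Run:
```python
from h import *
d=load("w3"); e=load("w4")
f3=lambda p:((p[0]+.5)/5.3-.5+240,(p[1]+.5)/4.6-.5+190)
f1=lambda p:((p[0]+.5)/5.3-.5+220,(p[1]-299+.5)/4.6-.5+205)
for n,dd,f,q,r in(("s3",d,f3,[(438,148),(594,146),(598,195),(442,197)],[(378,48),(375,198),(613,48),(607,198)]),("s1",e,f1,[(202,449),(347,447),(347,494),(200,496)],[(163,342),(166,490),(396,340),(396,490)])):
    t=at_z(dd,[f(p) for p in q],.051); print(n,t.mean(0).round(4),[np.linalg.norm(t[i]-t[i-1]).round(4) for i in range(4)])
    t=at_z(dd,[f(p) for p in r],.018); print(" ribs",t.mean(0).round(4),np.linalg.norm(t[0]-t[2]).round(4),np.linalg.norm(t[0]-t[1]).round(4))
k=np.load("knob_open.npy"); o=k[:2]-rdir(-.036,.170)[:2]; print("from knob s3",o+rdir(.022,.07)[:2],"s1",o+rdir(.022,-.11)[:2])
```

```text
s3 [0.6263 0.0323 0.051 ] [np.float64(0.0102), np.float64(0.0266), np.float64(0.0102), np.float64(0.0268)]
 ribs [0.626  0.0322 0.018 ] 0.0436 0.0337
s1 [ 0.6494 -0.1457  0.051 ] [np.float64(0.01), np.float64(0.025), np.float64(0.0099), np.float64(0.0256)]
 ribs [ 0.6486 -0.1458  0.018 ] 0.0436 0.034
from knob s3 [0.62635808 0.03184848] s1 [ 0.64860635 -0.14677127]
```

```bash
cat > hold.py <<'E'
from h import *
import sys
def pick(c,yaw):  # c xy, yaw= jaw dir along holder y
    c=np.array(c); set_gripper(.06)
    move_ptp([*c,.13],down(yaw-90)); servo_line([*c,.036],down(yaw-90),.12,guard=12)
    set_gripper(0,8); s=st("squeeze x"); set_gripper(.06); 
    p=s["tool_pos"]; servo_line([p[0],p[1],.085],velocity=.15)
    move_ptp([p[0],p[1],.085],down(yaw)); servo_line([p[0],p[1],.036],down(yaw),.12,guard=12)
    set_gripper(0,30); st("grip y")
def place(xy,guard=10):
    o=down(90+RY); s=state(); p=s["tool_pos"]
    servo_line([p[0],p[1],.125],velocity=.15)
    servo_line([*xy,.125],o,.25); servo_line([*xy,.11],o,.1); dwell(.2); st("above")
    g=servo_line([*xy,.045],o,.04,guard=guard); st(f"placed {g}")
E
python3 -W ignore - <<'E'
from hold import *
pick((.4718,-.2951),101.5); place((.649,-.146))
grab("wrist","w5"); grab("side","sd5")
E
```

```text
squeeze x t 14.33 p [ 0.472  -0.2953  0.0364] F [-0.4 -0.   4.9] g 0.0383
grip y t 17.52 p [ 0.4723 -0.2954  0.0364] F [-0.7  0.4  3.6] g 0.0339
above t 19.84 p [ 0.6491 -0.146   0.1103] F [ 0.3 -0.  -1.1] g 0.0336
placed True t 21.24 p [ 0.6489 -0.1459  0.0485] F [-1.  -0.4  4.7] g 0.034
```

Run:
```python
from h import *
d=load("sd5"); crop(d,240,190,400,310,5,"c10")
```

```text
(no output)
```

View pics/c10.png

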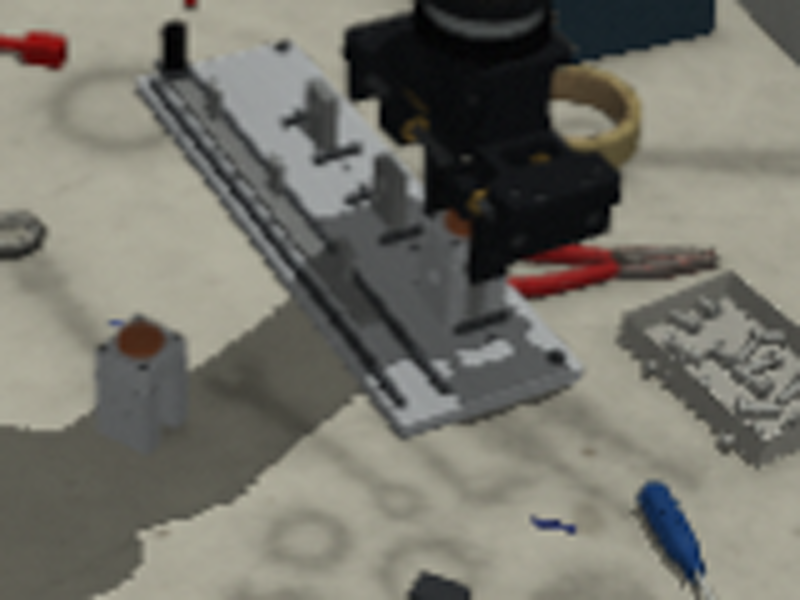

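```bash
python3 -W ignore - <<'E'
from hold import *
s=st(); p=s["tool_pos"]; np.save("h1.npy",p)
set_gripper(.055); servo_line([p[0],p[1],.14],velocity=.2)
pick((.4496,-.1750),128); place((.6264,.0322))
s=st(); p=s["tool_pos"]; np.save("h3.npy",p)
set_gripper(.055); servo_line([p[0],p[1],.14],velocity=.2)
move_ptp([.50,-.30,.2],down(48)); grab("wrist","w6")
grab("side","sd6"); grab("scene","sc6")
E
python3 - <<'E'
from h import *
d=load("sd6"); crop(d,230,160,390,280,5,"c11")
E
```

```text
t 21.34 p [ 0.6489 -0.1459  0.0485] F [-0.4  0.8  5.7] g 0.0339
squeeze x t 25.15 p [ 0.4499 -0.1751  0.0364] F [-1.1 -0.4  3.3] g 0.038
grip y t 28.42 p [ 0.4501 -0.1752  0.0364] F [ 0.7 -0.4  4.7] g 0.0338
above t 30.9 p [0.6265 0.0322 0.1102] F [ 0.2 -1.1 -1. ] g 0.0335
placed True t 32.31 p [0.6263 0.0322 0.0484] F [-0.3 -0.7  4.5] g 0.0335
 t 32.31 p [0.6263 0.0322 0.0484] F [-0.3 -0.7  4.5] g 0.0335
```

View pics/c11.png

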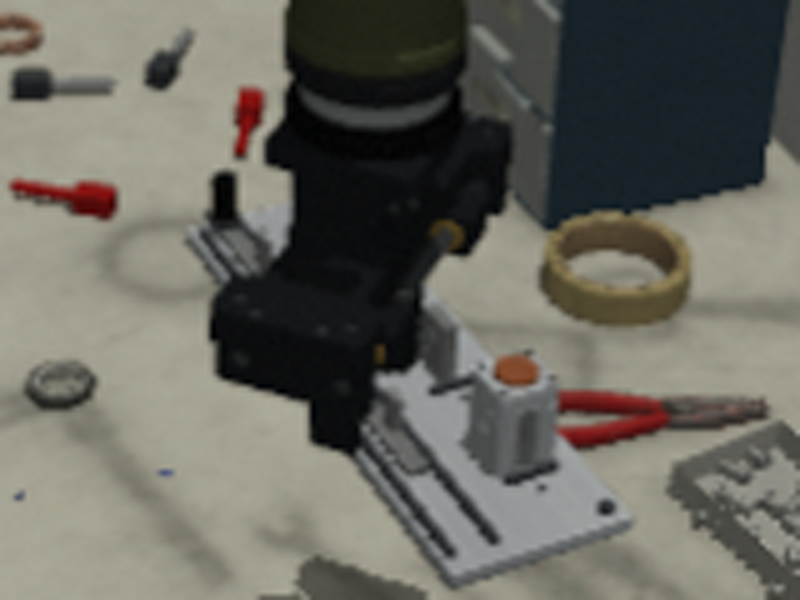

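View pics/w6.png

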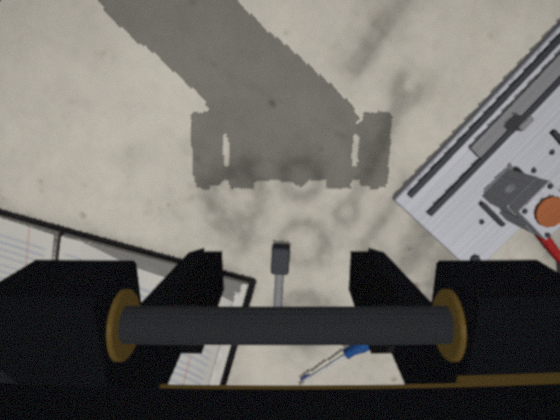

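View pics/sd6.png

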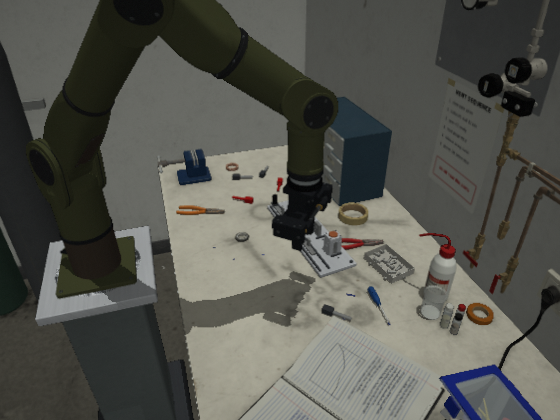

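Run:
```python
from h import *
d=load("w6"); crop(d,235,220,345,310,7,"c12")
```

```text
(no output)
```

View pics/c12.png

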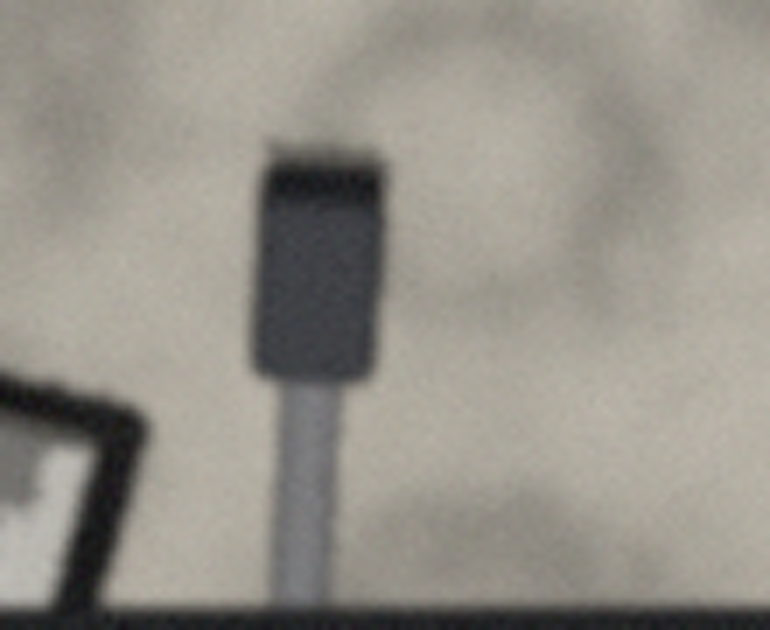

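```bash
cat > pin.py <<'E'
from h import *
def meas(d,end,sh):
    e=at_z(d,[end,sh],.018); v=e[1]-e[0]; L=np.linalg.norm(v)
    hd=np.degrees(np.arctan2(v[1],v[0])); print("head len",L.round(4),"heading",hd.round(2),e.round(4))
    return e.mean(0)[:2],hd,e
def pick(c,hd):
    o=down(hd+90); set_gripper(.045)
    move_ptp([*c,.09],o); servo_line([*c,.0035],o,.1,guard=12); st("low")
    set_gripper(0,40); return st("grip")["tool_pos"]
E
python3 -W ignore - <<'E'
from pin import *
f=lambda p:((p[0]+.5)/7-.5+235,(p[1]+.5)/7-.5+220)
c,hd,e=meas(load("w6"),f((324,203)),f((314,378)))
# reach a bit: use shoulder minus 14mm
u=(e[1]-e[0])[:2]/np.linalg.norm((e[1]-e[0])[:2]); c=e[1][:2]-.014*u
p=pick(c,hd); servo_line([p[0],p[1],.15],velocity=.15)
grab("wrist","w7"); np.save("pz.npy",p)
E
```

```text
head len 0.0262 heading -45.08 [[ 0.5428 -0.3417  0.018 ]
 [ 0.5613 -0.3603  0.018 ]]
low t 36.89 p [ 0.552  -0.3505  0.0041] F [ 0.8 -0.7 -0.6] g 0.0448
grip t 37.42 p [ 0.5515 -0.3504  0.0038] F [ 0.3 -0.4  1.1] g 0.0181
```

View pics/w7.png

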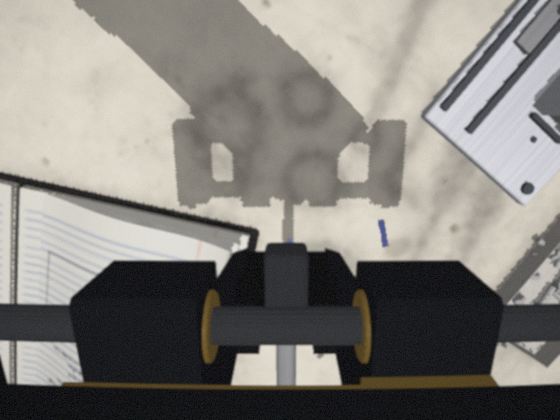

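```bash
cat >> pin.py <<'E'
def insert(h,pz):
    o=down(90+RY); h=np.load(h); z=.029+pz
    at=lambda x,dz=0,dy=0: np.array([h[0],h[1],z+dz])+rdir(x,dy)
    servo_line([*at(-.095)[:2],.15],o,.25); servo_line(at(-.095),o,.12); dwell(.3)
    s=st("start"); t=at(-.095); print("err",(s["tool_pos"]-t).round(5))
    g=servo_line(at(-.060),o,.03,guard=8); s=st(f"nose in {g}")
    rx=lambda s: np.dot(s["tool_pos"]-np.array([h[0],h[1],0]),rdir(1,0))
    print("rail x",rx(s).round(4))
    return at,rx,o,g
E
python3 -W ignore - <<'E'
from pin import *
pz=np.load("pz.npy")[2]
at,rx,o,g=insert("h1.npy",pz-.0003)
if not g:
    g=servo_line(at(-.030),o,.03,guard=14); s=st(f"home {g}"); print(rx(s),(s["tool_pos"]-at(rx(s))).round(4))
grab("side","sd8"); d=load("sd8"); crop(d,270,190,390,280,6,"c13")
E
```

```text
start t 41.08 p [ 0.5548 -0.1578  0.0329] F [-0.1 -0.3 -1.2] g 0.0177
err [ 0.0002 -0.0001  0.0004]
nose in False t 42.4 p [ 0.5891 -0.1535  0.0325] F [ 0.  -0.5 -0.7] g 0.0175
rail x -0.0602
home False t 43.55 p [ 0.6173 -0.1499  0.0321] F [-6.4 -0.4  1.6] g 0.0174
-0.03184099517637914 [-0.      0.     -0.0004]
```

View pics/c13.png

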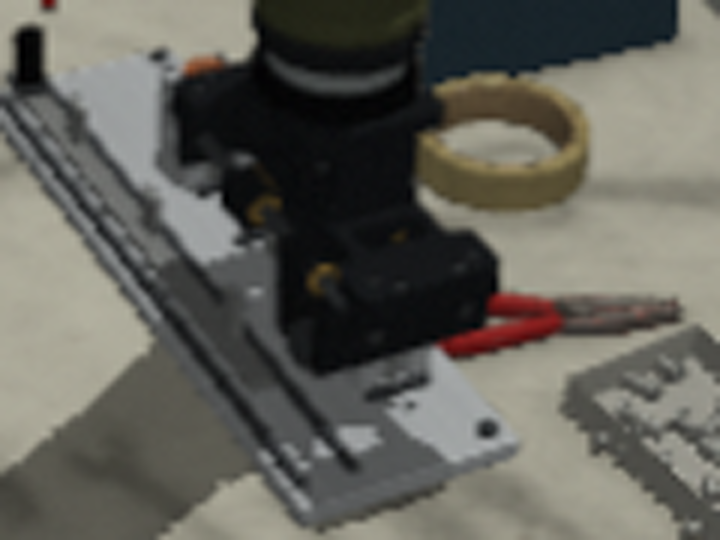

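```bash
python3 -W ignore - <<'E'
from pin import *
o=down(90+RY); s=st(); p=s["tool_pos"]
g=servo_line(p+rdir(.004,0),o,.015,guard=10); s=st(f"{g}"); print(s["tool_pos"]-p)
set_gripper(.03); s=st(); p=s["tool_pos"]
servo_line([p[0],p[1],.14],velocity=.2)
move_ptp([.56,-.15,.16],o); grab("wrist","w9")
E
```

```text
t 43.6 p [ 0.6172 -0.1499  0.0321] F [-5.6 -0.4  2.5] g 0.0177
False t 43.89 p [ 0.6173 -0.1499  0.0316] F [-9.7 -0.1  5.5] g 0.0173
[ 9.34137439e-05 -5.99210583e-05 -5.24541906e-04]
 t 44.27 p [ 0.622  -0.1492  0.0323] F [ 0.6 -0.7  0.1] g 0.0299
```

View pics/w9.png

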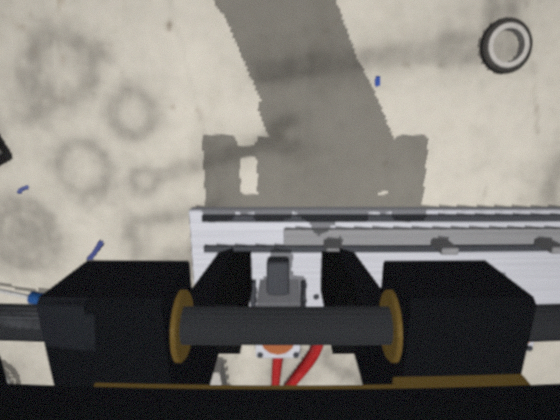

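Run:
```python
from h import *
d=load("w9"); crop(d,230,225,330,300,8,"c14")
```

```text
(no output)
```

View pics/c14.png

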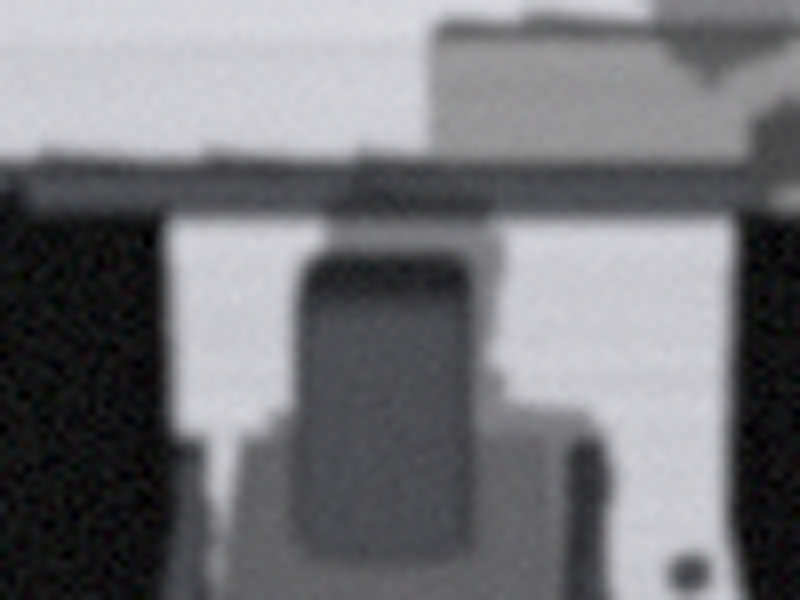

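```bash
python3 -W ignore - <<'E'
from h import *
f=lambda p:((p[0]+.5)/8-.5+230,(p[1]+.5)/8-.5+225)
e=at_z(load("w9"),[f((385,300)),f((385,558))],.047); s1=np.array([.649,-.146,0])
print([(np.dot(q-s1,rdir(1,0)).round(4),np.dot(q-s1,rdir(0,1)).round(4)) for q in e])
move_ptp([.52,.27,.2],down(60)); grab("wrist","w10"); st()
E
```

```text
[(np.float64(-0.0467), np.float64(0.0002)), (np.float64(-0.0193), np.float64(0.0001))]
 t 47.0 p [0.5208 0.2684 0.1995] F [ 0.4 -0.1 -0.3] g 0.03
```

View pics/w10.png

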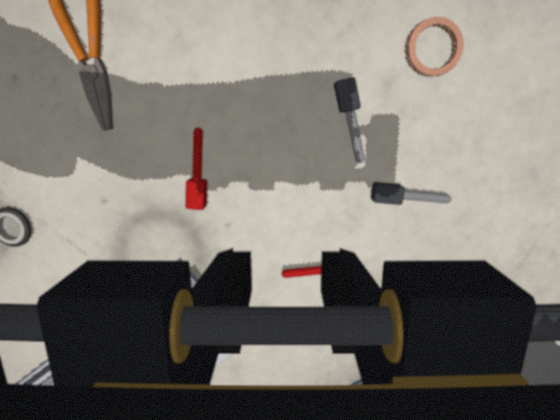

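Run:
```python
from h import *
d=load("w10"); crop(d,310,65,410,140,8,"c15")
```

```text
(no output)
```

View pics/c15.png

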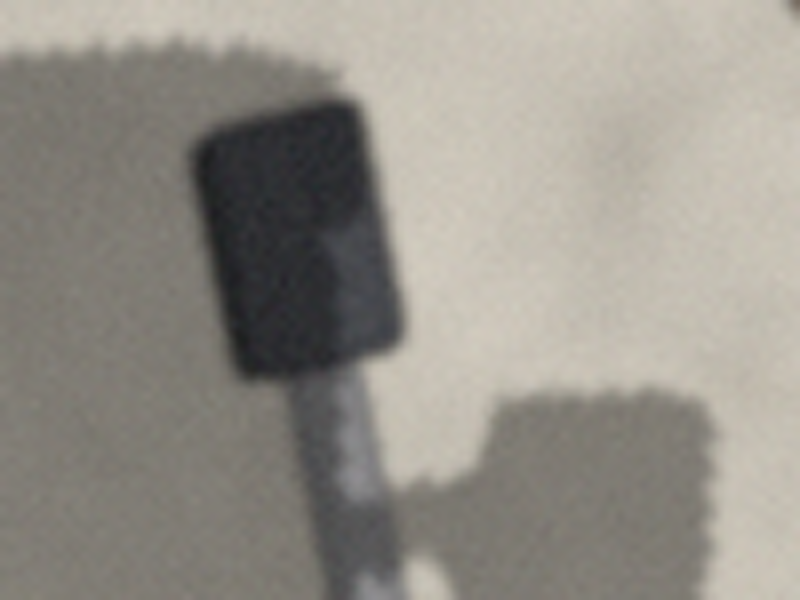

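```bash
python3 -W ignore - <<'E'
from pin import *
f=lambda p:((p[0]+.5)/8-.5+310,(p[1]+.5)/8-.5+65)
c,hd,e=meas(load("w10"),f((275,120)),f((321,362)))
assert .024<np.linalg.norm(e[1]-e[0])<.032
p=pick(c,hd); servo_line([p[0],p[1],.15],velocity=.15); st()
at,rx,o,g=insert("h3.npy",p[2]-.0003)
if not g:
    g=servo_line(at(-.030),o,.03,guard=14); s=st(f"home {g}"); print(rx(s),(s["tool_pos"]-at(rx(s))).round(4))
E
```

```text
head len 0.0259 heading -16.81 [[0.4642 0.3585 0.018 ]
 [0.489  0.351  0.018 ]]
low t 49.07 p [0.4768 0.3552 0.004 ] F [-0.4  0.5  0.4] g 0.045
grip t 49.59 p [0.4768 0.3549 0.0038] F [-0.2 -0.8  1. ] g 0.0177
 t 50.72 p [0.4764 0.3543 0.149 ] F [ 0.1 -0.4 -0.8] g 0.0175
start t 53.65 p [0.5322 0.0204 0.0329] F [ 0.4  0.6 -0.9] g 0.0177
err [ 2.3e-04 -5.0e-05  3.7e-04]
nose in False t 54.97 p [0.5665 0.0247 0.0325] F [-0.5 -0.5 -0.5] g 0.0177
rail x -0.0603
home False t 56.12 p [0.5964 0.0285 0.0324] F [-1.1  0.4 -1.1] g 0.0178
-0.030137729969296163 [-0.      0.     -0.0001]
```

```bash
python3 -W ignore - <<'E'
from pin import *
o=down(90+RY); s=st(); p=s["tool_pos"]
for i in range(4):
    g=servo_line(s["tool_pos"]+rdir(.003,0),o,.02,guard=10); s=st(f"{g}"); print(np.dot(s["tool_pos"]-p,rdir(1,0)).round(4))
    if g or np.linalg.norm(s["contact_force"])>9: break
set_gripper(.03); s=st(); p=s["tool_pos"]
servo_line([p[0],p[1],.14],velocity=.2)
move_ptp([.54,.03,.16],o); grab("wrist","w11")
d=load("w11"); crop(d,230,225,330,300,8,"c16")
E
```

```text
t 56.12 p [0.5964 0.0285 0.0324] F [-1.1  0.4 -1.1] g 0.0178
True t 56.33 p [0.5961 0.0283 0.0317] F [-0.3  0.3  0.5] g 0.0175
-0.0003
 t 56.71 p [0.5954 0.0279 0.0312] F [ 0.2 -0.5 -0.6] g 0.0301
```

View pics/c16.png

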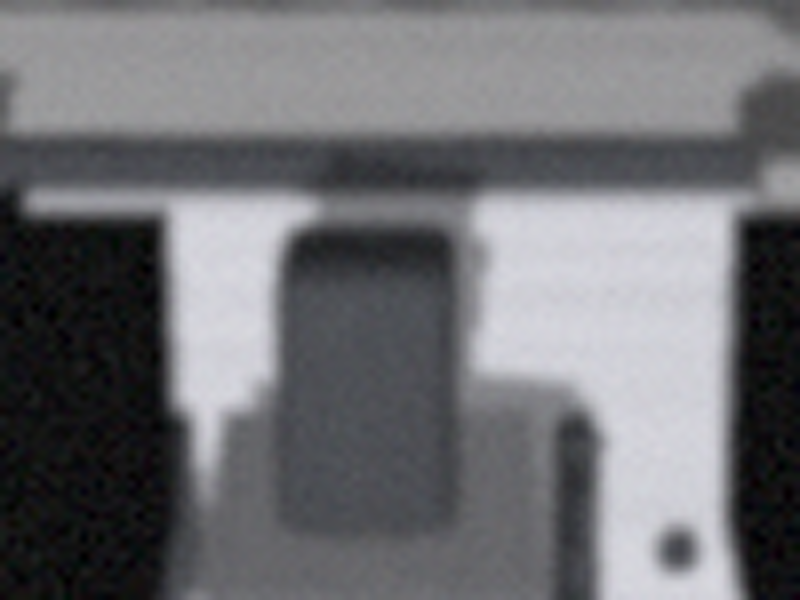

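```bash
python3 -W ignore - <<'E'
from h import *
f=lambda p:((p[0]+.5)/8-.5+230,(p[1]+.5)/8-.5+225)
e=at_z(load("w11"),[f((368,275)),f((370,532))],.047); s3=np.array([.6264,.0322,0])
print([(np.dot(q-s3,rdir(1,0)).round(4),np.dot(q-s3,rdir(0,1)).round(4)) for q in e])
k=np.load("knob_open.npy"); o=down(90+RY)
set_gripper(.05); move_ptp([k[0],k[1],.13],o); servo_line([k[0],k[1],.0345],o,.1,guard=15); st("down")
set_gripper(0,20); s=st("grip")
g=servo_line(s["tool_pos"]+rdir(0,-.06),o,.05,guard=15); s=st(f"close {g}"); print("joint",.045+np.dot(s["tool_pos"]-k,rdir(0,1)))
g=servo_line(s["tool_pos"]+rdir(0,-.012),o,.03,guard=22); dwell(.2); s=st(f"close {g}"); print("joint",.045+np.dot(s["tool_pos"]-k,rdir(0,1)))
E
```

```text
[(np.float64(-0.0461), np.float64(0.0001)), (np.float64(-0.019), np.float64(0.0001))]
down t 59.88 p [0.5569 0.1242 0.0351] F [-0.   0.8  0.6] g 0.0502
grip t 60.48 p [0.5565 0.124  0.0346] F [-0.6  0.2  1.5] g 0.016
close True t 61.38 p [0.5621 0.0795 0.0346] F [1.  1.  1.8] g 0.0163
joint 0.0002449733084460212
close True t 61.98 p [0.5621 0.0796 0.0346] F [0.6 0.8 2.5] g 0.0163
joint 0.00036984458180849833
```

```bash
python3 -W ignore - <<'E'
from h import *
o=down(90+RY); s=state(); p=s["tool_pos"]
set_gripper(.05); servo_line([p[0],p[1],.14],velocity=.2)
move_ptp([.55,-.06,.24],o); grab("wrist","w12")
move_ptp([.40,-.40,.30],o); grab("side","sd12"); grab("scene","sc12"); st()
crop(load("w12"),90,160,490,290,2,"c17"); crop(load("sd12"),180,150,400,300,3.6,"c18"); crop(load("sc12"),210,170,370,290,5,"c19")
E
```

```text
t 65.59 p [ 0.4012 -0.3984  0.3   ] F [ 0.9 -0.2  0.4] g 0.0502
```

View pics/c17.png

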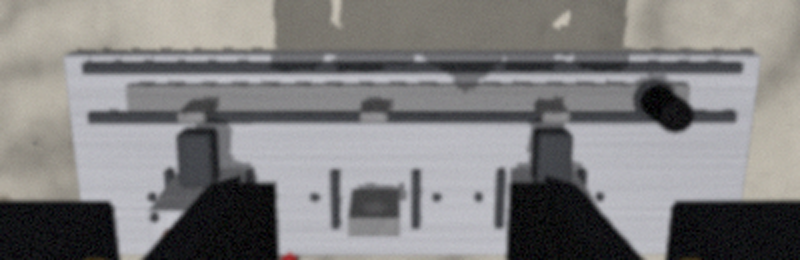

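View pics/c18.png

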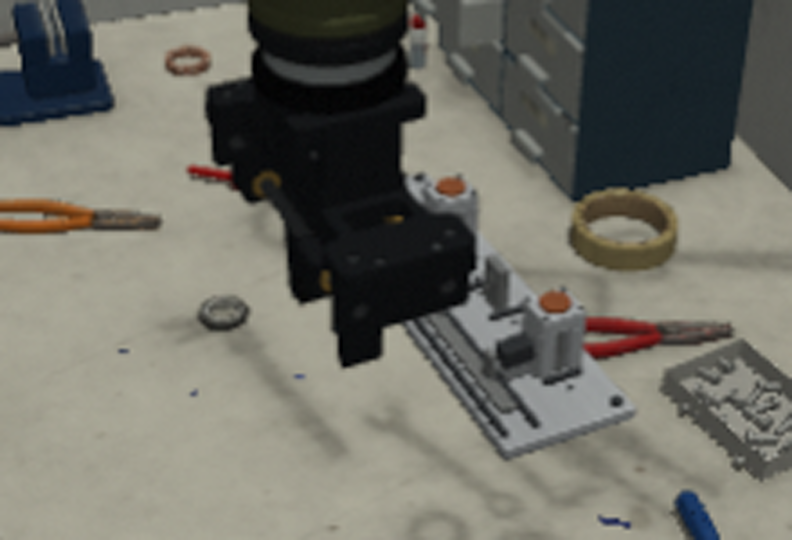

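View pics/c19.png

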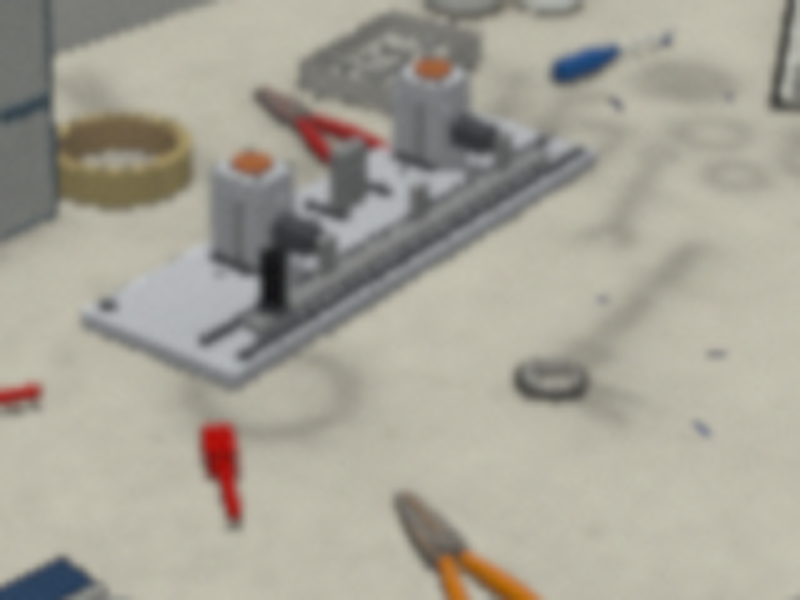

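View pics/sc12.png

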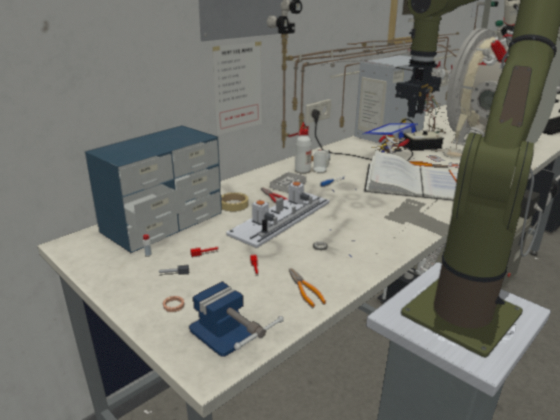

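The picture shows holders on the right lug (about 297,186) and the left lug (about 260,207). The spare pin is at (176,270), there is no third holder, and the bystanders are where they were.

```bash
python3 -c "
from rig import *
finish_job(); print(state()['t'])"
```

```text
the job is handed in; nothing more can be done
the job is handed in; nothing more can be done
```

The job is done and handed in at about 66 s. I opened the lock to its stop and set both holders over lugs. I then pinned each holder from the lock side and closed the lock behind the pin heads.

- **Holders:** There were only two on the bench. They sit on the right-hand and left-hand lugs, each resting 12 mm above the bench, which is plate height. The middle lug is empty.
- **Pins:** Both are fully home. The camera put the shoulders 19.3 and 19.0 mm from the hole centres (nominal 19) and the heads reaching to about 46.5 mm (nominal 47). Both pushes ended against firm resistance.
- **Lock:** It was about 10 mm open at the start. After closing it read 0.2–0.4 mm from the closed stop. A second push did not move it further, so I take that difference as measuring error. The last picture shows the tabs standing behind both heads.
- **Other things:** One pin was knocked aside during the run, so I located it again before picking it up. The third pin stays on the bench as the spare. In the last pictures the bystanders were where they had been.

No check failed.

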